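Dock the clipboard and latch it in

TASK

The visitors' clipboard has to go into the disinfecting dock. Swing the dock's latch fully open out of the way, slide the clipboard, plain end first and without lifting it off the desk, into the slot until it is fully home, then swing the latch fully shut behind it. Leave the other things on the desk where they are.

Things in the scene. Friction and masses are not known exactly. Their poses are not given: they have to be found in the camera images.
- clipboard: Brown hardboard clipboard flat on the desk, 165 long (its x) x 110 wide (y) x 7 mm thick, about 0.25 kg; it slides on the desk. Origin: centre of its underside, z up. A low steel clip, 78 mm wide (y), lies on it 3 to 25 mm inside the -x end, top 15 mm above the desk; it does not fit the slot. The +x end is the plain end that goes in first.
- dock: White and grey box fixed to the desk, 55 mm high, 153 wide (y), clear window on top. Origin at desk level on the slot's centre line; +x points into the slot, z up. Box from x = -70 mm (front face) to +85. Guides 20 mm high flare from the mouth out to x = -96 mm, 150 mm apart there. The slot has no floor: the board slides on the desk.
- latch (a joint): Angle of the steel latch bar about its upright pivot beside the mouth, rad. 0: shut, bar across the mouth (towards dock -y), 3 mm behind a home clipboard. It grows as it swings outwards, clockwise from above; 1.57: along dock -x, clear; stop at 1.7. Stays where left; the knob takes about 1 N. Bar 10 mm wide, 80 mm from pivot to tip, 6 to 18 mm above the desk.
- latch_knob (a point): Centre of the upright round steel knob near the latch bar's free end, 14 mm in diameter, 72 mm from the pivot, its top 52 mm above the desk; this point is 30 mm above the desk.
- latch_pivot (a point): The latch's pivot axis, 30 mm above the desk; it lies at x = -108, y = +85 mm in the dock's frame.
- mouse: Black computer mouse 100 x 60 x 32 mm, bystander. Origin under its centre.
- stapler: Black stapler 130 (x) x 34 x 55 mm, bystander. Origin under its centre.
- sanitizer: Clear bottle, 60 mm in diameter, 150 mm tall, bystander. Origin under its centre.
- tape_roll: Roll of tape, 52 mm outside, 20 mm high, lying on the back of the dock's top, bystander. Origin under its centre.
- booklet: Grey closed booklet 125 x 88 x 12 mm, bystander. Origin under its centre.
- radio: Black hand radio lying on its back, 130 (x) x 55 x 32 mm with a 70 mm antenna, bystander. Origin under its case's centre.
- slot_home (a point): Where the clipboard's origin lies when fully home: x = -17.5, y = 0 mm in the dock's frame, at desk level. The slot is 113 mm wide, 12 mm high, its back stop at dock x = +65 mm. A home clipboard points along the dock's x; its clip end stands 30 mm out of the front face, at dock x = -100 mm.
Mind the look-alikes: they are no part of the job. Leave any pink look-alike of the clipboard alone.

How it is judged:
On the way, in this order (a step that is already met when the one before it is completed fails the run):
1. the latch is swung fully open (value of joint latch above 1.3 rad), for 0.1 s.
2. the clipboard is fully home in the slot (x of clipboard in the frame of dock above -0.0225 m and y of clipboard in the frame of dock between -0.006 and 0.006 m and angle between the x axis of clipboard and the x axis of dock, either way round below 0.06 rad and height (world z) of clipboard below 0.006 m), for 0.2 s.
At the end, for the whole second after the job is handed in: The clipboard lies flat on the desk in the slot, within 5 mm of fully home, within 6 mm of the slot's centre line and 0.06 rad of its direction, at rest; the latch is shut behind it, under 0.1 rad (all of step 2 and value of joint latch below 0.1 rad and linear speed of clipboard below 0.02 m/s); the robot touches nothing.
It fails at once if the clipboard is lifted off the desk (its underside's centre over 20 mm up) (height (world z) of clipboard above 0.02 m).
It fails at once if another loose thing on the desk or dock is disturbed (moved over 30 mm) (distance of any of mouse, stapler, sanitizer, tape_roll, booklet, radio from where it was at the start of the episode above 0.03 m).
It also fails if it takes over 69 s, if anything falls off the work surface, if the arm or the gripper's body presses on something with over 40 N, if the wrist force passes 120 N, or if a joint passes its speed limit or range.

ROBOT

A 6-joint arm with a two-finger parallel gripper is mounted at the origin on the work surface. World frame = base frame: x ahead of the robot, y to its left, z up, the work surface at z = 0. Lengths are in m, angles in rad, forces in N, time in s.
With the tool pointing down it reaches from about 0.3 to 0.775 m from the base axis. Payload 14.6 kg.
Tool frame: the origin (TCP) lies on the centre line of the jaws, within the pads' length; the fingertips stand 19 mm ahead of it and the grasp point (between the pads) is the TCP; z points along the fingers, x is the direction in which the jaws open and shut, and the axes are right-handed (so a half turn about z gives the same grasp; the last joint's range is limited). The gripper opens to 94 mm and grips with 3 to 60 N. Pads are 16 mm wide; open, the fingers measure 119 mm over their backs; the gripper's body (75 mm by 177 mm) begins 78 mm behind the grasp point.
Start: joints at [1.084, 0.3, 1.521, -0, 1.321, -0.067], TCP at [0.224, 0.502, 0.224] pointing down, gripper open.
Joint ranges: [-3.03, 3.03], [-0.79, 2.21], [0.23, 2.52], [-1.04, 4.18], [0, 3.07], [-2.55, 2.55]. Speed limits (rad/s): [2.22, 2.22, 2.57, 3.14, 3.14, 3.14].

INTERFACE

Orientations are given as [roll, pitch, yaw] about the fixed x, y, z axes, in that order (R = Rz(yaw) Ry(pitch) Rx(roll)).
In Python, from station import ctrl, imaging gives the robot as it stands.
- The arm moves only by the shell command python3 -m handwheel 'ROWS' [OPENING] [FORCE]. ROWS is JSON, a list that holds one entry, the list of rows, each a list of 4 numbers: the shift along the tool's x, y, z in m, then the turn about the tool's z in rad. A call has 1 to 10 rows; each row shifts and turns the pose as measured when the row begins, along the tool's axes as they then stand; what a row does not reach is not made up. A row lasts 1/10 s, in which the tool goes at most 50 mm and 8.59 degrees, less where a joint would pass 70% of its speed; a pose out of reach is approached as far as the arm can. A call is refused whole if a number of a shift passes 0.05 or a number of a turn 0.15, either way. A call with a gripper value outside its range is refused whole. OPENING is the finger opening in m, from 0 to 0.094, set as the call begins (- or left out, the last holds). The fingers move at their own pace and stop on an object; FORCE is the grip in N (left out, the last holds). Time passes only in rows, so rows that do not move let the fingers close. It gives the time, the measured TCP pose, the force and the opening at its end, in the units of the state.
- ctrl.get_obs(): the state, without advancing time (a new reading comes with each control period).
- imaging.camera(name): name is "scene" or "top" or "wrist"; returns the picture (384x512x3 uint8, red, green, blue); there is no depth.
- imaging.camera_model(name): a dict with "camera_matrix" (3x3 intrinsics, pixels), "position" and "attitude" of the camera in the world. Camera axes: x right, y up, looking along -z (the intrinsics and any distortion apply to the point x, -y, -z); pixel columns grow to the right and rows downward; lengths in m; the calibration is good to about 2 mm. A picture is of the moment at which its call begins: read the wrist's pose just before it. camera_model takes no time and is no camera call; for the wrist camera it gives the pose at the moment of the call.
- ctrl.hand_in(): hands the job in, once; it reports no verdict.
The state is a dict: "time_s": time; "qpos": joint angles; "joint_vel": joint speeds; "tau": joint torques, N m; "ee_pos": TCP position; "eef_rot": TCP orientation; "force": force on the tool from outside, world axes, zero at the start; "moment": the same for the moment, N m; "grip_width": finger opening in m.
Only numpy, scipy, OpenCV 4.12 (cv2) and the standard library are available. Lean on these libraries where they do the work, as an engineer would, in place of code of your own. Each camera call takes 0.05 s, during which the arm holds its last target. There are 200 camera calls.

## Working session

There is one attempt and no reset: what is moved stays moved. The work goes in short steps, Python scripts to look and compute and a shell command to move; the robot and the scene stay as the last step left them, time stands still between calls to the robot, and variables do not carry over. Pictures are saved under pics/ and viewed, about 8 in all and at most 12, crops included, and the job is handed in when it is done.

```bash
mkdir -p pics
cat > h.py <<'E'
import numpy as np, cv2
from station import ctrl, imaging
def snap(n,f):
    im=imaging.camera(n); cv2.imwrite('pics/'+f,im[:,:,::-1]); return im
def model(n):
    m=imaging.camera_model(n); return m
def Rot(m):
    a=np.array(m['attitude'],float)
    if a.shape==(3,3): return a
    from scipy.spatial.transform import Rotation as R
    return R.from_euler('xyz',a).as_matrix() if a.size==3 else R.from_quat(a).as_matrix()
def p2w(m,u,v,z=0.):
    K=np.array(m['camera_matrix']); d=np.linalg.inv(K)@[u,v,1]; d=Rot(m)@[d[0],-d[1],-d[2]]
    p=np.array(m['position']); return p+d*(z-p[2])/d[2]
def w2p(m,P):
    K=np.array(m['camera_matrix']); c=Rot(m).T@(np.array(P)-m['position']); q=K@[c[0],-c[1],-c[2]]; return q[:2]/q[2]
E
python3 - <<'E'
from h import *
a=snap('top','t0.png'); b=snap('scene','s0.png')
for n in('top','scene','wrist'): print(n,model(n))
print(ctrl.get_obs())
E
```

```text
top {'camera_matrix': array([[494.80305634,   0.        , 246.90373793],
       [  0.        , 494.80305634, 190.52704612],
       [  0.        ,   0.        ,   1.        ]]), 'position': array([0.21312681, 0.01657267, 1.56548157]), 'attitude': array([ 0.15442349, -0.01666704, -1.5663032 ])}
scene {'camera_matrix': array([[403.91826237,   0.        , 256.20062731],
       [  0.        , 403.91826237, 189.18919092],
       [  0.        ,   0.        ,   1.        ]]), 'position': array([1.27886836, 0.26728869, 0.75039347]), 'attitude': array([ 8.96379480e-01, -1.73631086e-03,  1.88175730e+00])}
wrist {'camera_matrix': array([[299.43147757,   0.        , 256.87379183],
       [  0.        , 299.43147757, 192.68031201],
       [  0.        ,   0.        ,   1.        ]]), 'position': array([0.15595835, 0.53260913, 0.3842513 ]), 'attitude': array([-0.25674679,  0.00200409,  1.15277566])}
{'time_s': 0.1, 'qpos': array([ 1.08438257e+00,  3.00418645e-01,  1.52150133e+00,  2.30616399e-06,
        1.32067532e+00, -6.65726539e-02]), 'joint_vel': array([ 0.00115665, -0.00170165, -0.00212404, -0.00089998, -0.00172732,
        0.0007326 ]), 'tau': array([ 2.23722054e-03, -5.32651806e+01, -3.53275144e+01,  7.10355537e-02,
        2.35978479e-02, -9.18530054e-05]), 'ee_pos': array([0.22408174, 0.50205979, 0.22394882]), 'eef_rot': array([-3.14152373e+00,  1.00027284e-03,  1.15095468e+00]), 'force': array([-0.26337342,  0.33957121,  0.29963035]), 'moment': array([-0.00452834, -0.04393584, -0.00345416]), 'grip_width': 0.09414475433604796}
```

View pics/t0.png

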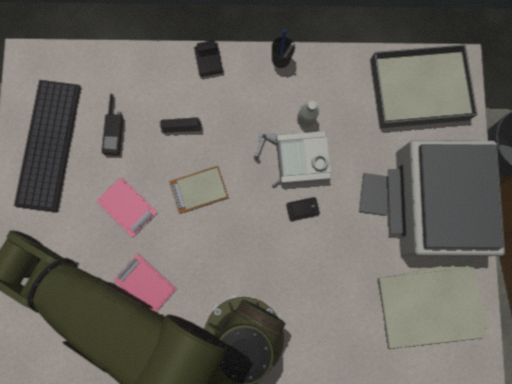

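View pics/s0.png

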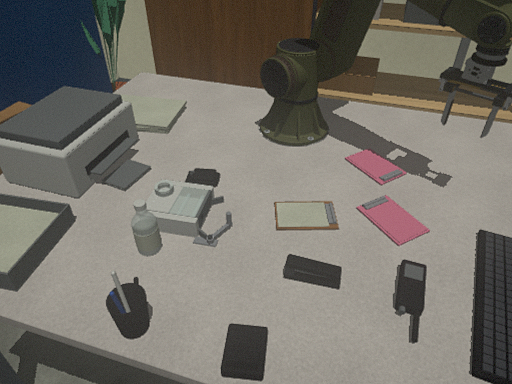

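The brown board with paper at top px (199,189) is the clipboard candidate. Look-alikes are the pink boards at (127,207) and (146,283), which I leave alone, and the pale pads at the right. The dock is at (303,158) with its mouth to the left, and the latch is at (265,145), partly open. Next is a close crop to check this.

Run:
```python
import cv2
im=cv2.imread('pics/t0.png')[105:230,155:345]
cv2.imwrite('pics/t0c.png',cv2.resize(im,None,fx=4.2,fy=4.2,interpolation=cv2.INTER_CUBIC))
```

```text
(no output)
```

View pics/t0c.png

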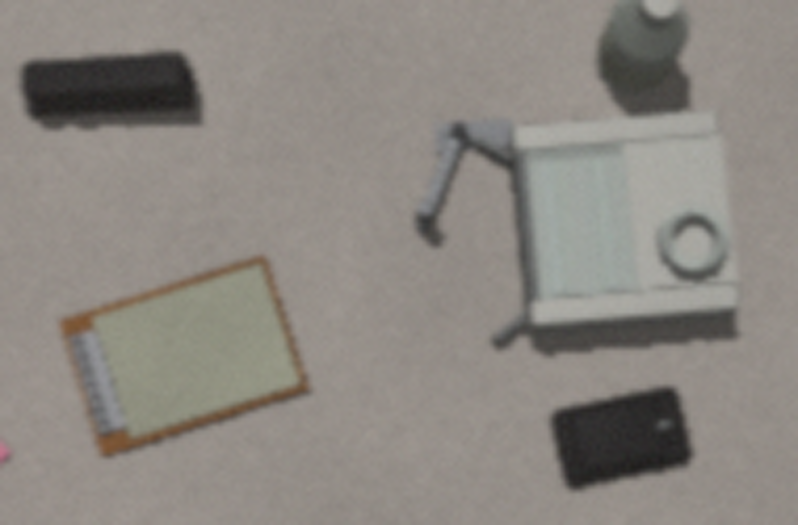

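The crop confirms the brown, clip-ended board, with its plain end towards the dock. Crop-pixel corners:
- Board: (62,320), (265,258), (308,388), (105,455).
- Dock top: (516,128), (713,114), (738,303), (532,322).
- Latch: pivot near (460,132), knob top near (427,220).

```bash
cat >> h.py <<'E'
from scipy.optimize import least_squares
def fit(m,loc,px,g):
    def T(q): c,s=np.cos(q[2]),np.sin(q[2]); return [np.array([q[0]+c*x-s*y,q[1]+s*x+c*y,z]) for x,y,z in loc]
    r=least_squares(lambda q:np.ravel([w2p(m,P)-p for P,p in zip(T(q),px)]),g,x_scale=[.1,.1,.1]); return r.x,np.abs(r.fun).max()
E
python3 - <<'E'
from h import *
m=model('top'); c=lambda L:[(np.array(p)+.5)/4.2-.5+[155,105] for p in L]
b,e=fit(m,[(-.0825,.055,.007),(.0825,.055,.007),(.0825,-.055,.007),(-.0825,-.055,.007)],c([(62,320),(265,258),(308,388),(105,455)]),[.2,.1,-1.5]);print('board',b,e)
d,e=fit(m,[(-.07,.0765,.055),(.085,.0765,.055),(.085,-.0765,.055),(-.07,-.0765,.055)],c([(516,128),(713,114),(738,303),(532,322)]),[.2,-.1,-1.5]);print('dock',d,e)
C,S=np.cos(d[2]),np.sin(d[2]);R=np.array([[C,-S],[S,C]])
print('pivot',R@[-.108,.085]+d[:2],'seen',p2w(m,*c([(460,132)])[0],.03))
k=p2w(m,*c([(427,221)])[0],.05);print('knob',k)
v=R.T@(k[:2]-d[:2])-[-.108,.085];print('v',v,np.hypot(*v),'angle',np.arctan2(-v[0],-v[1]))
print('home',R@[-.0175,0]+d[:2])
for n,p in dict(mouse=(303,209),stapler=(181,125),sanit=(309,113)).items():print(n,p2w(m,*p,.02))
E
```

```text
board [ 0.45943086  0.14513438 -1.24823296] 0.9200051454351978
dock [ 0.55825273 -0.17639832 -1.47942491] 1.3222237193892283
pivot [ 0.63304377 -0.06109307] seen [ 0.62898637 -0.0622873   0.03      ]
knob [ 0.55496398 -0.03655948  0.05      ]
v [-0.03155558 -0.07551554] 0.08184345568461782 angle 0.3958149517623672
home [ 0.55665596 -0.15897132]
mouse [ 0.39622467 -0.18505075  0.02      ]
stapler [0.66592125 0.20512958 0.02      ]
sanit [ 0.71008058 -0.20864734  0.02      ]
```

```bash
python3 -m handwheel '[[[0,0,0,0.15],[0,0,0,0.15],[0,0,0,0.15],[0,0,0,0.15],[0,0,0,0.15],[0,0,0,0.15],[0,0,0,0.15]]]' 0.06 20; python3 -m handwheel '[[[0.026,0.049,0,0],[0.026,0.049,0,0],[0.026,0.049,0,0],[0.026,0.049,0,0],[0.026,0.049,0,0],[0.026,0.049,0,0],[0.026,0.049,0,0],[0.026,0.049,0,0],[0.026,0.049,0,0],[0.026,0.049,0,0]]]'
```

```text
time_s: 0.8
ee_pos: [0.2235, 0.5011, 0.2214]
eef_rot: [3.137, 0.003, 0.095]
force: [-0.4, 0.5, 0.4]
grip_width: 0.0601
time_s: 1.8
ee_pos: [0.495, 0.0789, 0.2209]
eef_rot: [3.135, 0.006, 0.094]
force: [0.0, 0.8, 0.1]
grip_width: 0.0599
```

```bash
python3 -m handwheel '[[[0.025,0.04,0,0],[0.025,0.04,0,0],[0,0,0,0],[0,0,0,0]]]'
python3 - <<'E'
from h import *
im=snap('wrist','w0.png'); m=model('wrist'); print(m, ctrl.get_obs()['ee_pos'],ctrl.get_obs()['eef_rot'])
cv2.imwrite('pics/w0v.png',cv2.resize(im[:,:,::-1],(800,600),interpolation=cv2.INTER_CUBIC))
E
```

```text
time_s: 2.2
ee_pos: [0.5552, -0.0049, 0.2193]
eef_rot: [3.135, 0.009, 0.087]
force: [1.1, 0.1, -0.4]
grip_width: 0.06
{'camera_matrix': array([[299.43147757,   0.        , 256.87379183],
       [  0.        , 299.43147757, 192.68031201],
       [  0.        ,   0.        ,   1.        ]]), 'position': array([0.54880799, 0.07025173, 0.37907704]), 'attitude': array([-0.26442364,  0.00880593,  0.08983075])} [ 0.55506536 -0.00462335  0.21931443] [3.13456787 0.00883244 0.08809488]
```

View pics/w0v.png

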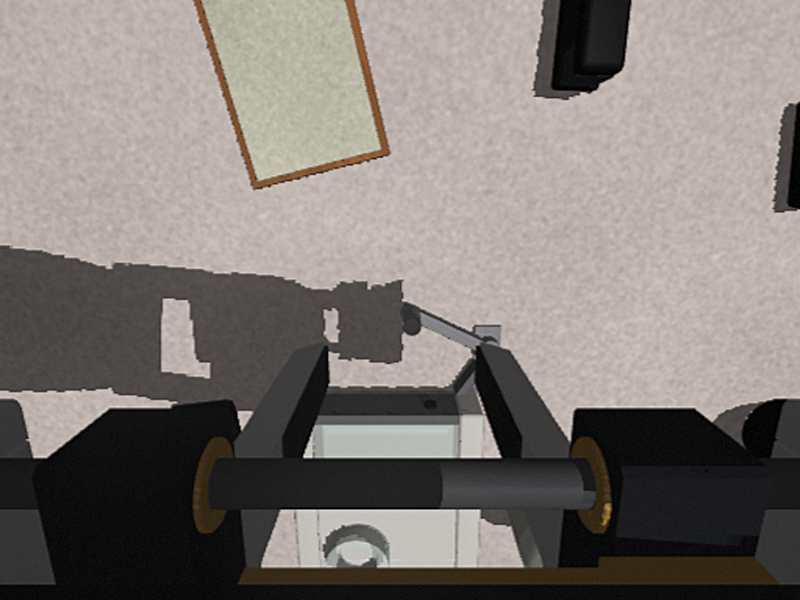

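Run:
```python
from h import *
m=model('wrist'); c=lambda p:(np.array(p)+.5)/1.5625-.5
k=p2w(m,*c((412,327)),.052); print('knob',k,'tip-bar',p2w(m,*c((411,306)),.018))
print('pivot',p2w(m,*c((488,343)),.025))
A=p2w(m,*c((255,187)),.007);B=p2w(m,*c((388,153)),.007);print(A,B,np.linalg.norm(A-B))
cv2.imwrite('pics/w0c.png',cv2.resize(cv2.imread('pics/w0.png')[170:280,180:340],None,fx=5,fy=5,interpolation=cv2.INTER_CUBIC))
```

```text
knob [ 0.56321544 -0.0369715   0.052     ] tip-bar [ 0.56222508 -0.03057008  0.018     ]
pivot [ 0.62637831 -0.05361238  0.025     ]
[0.43319284 0.05057405 0.007     ] [0.53380469 0.08483585 0.007     ] 0.1062855374287899
```

View pics/w0c.png

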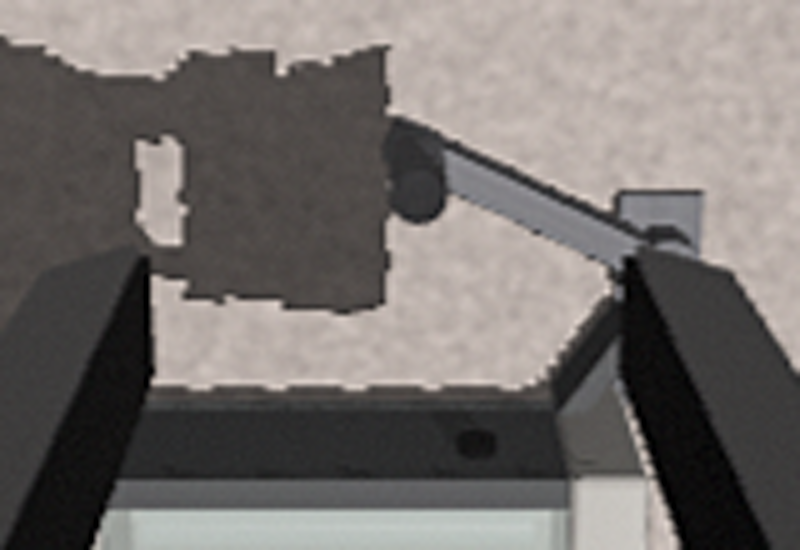

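```bash
python3 -m handwheel '[[[0.004,0.033,0,0],[0,0,0.04,0],[0,0,0.04,0],[0,0,0.02,0],[0,0,0,0]]]' 0.07
python3 - <<'E'
from h import *
im=snap('wrist','w1.png'); m=model('wrist')
cv2.imwrite('pics/w1v.png',cv2.resize(im[150:384,130:400,::-1],None,fx=2.5,fy=2.5,interpolation=cv2.INTER_CUBIC))
E
```

```text
time_s: 2.75
ee_pos: [0.5598, -0.0332, 0.1182]
eef_rot: [3.134, 0.006, 0.095]
force: [0.3, 0.3, 0.4]
grip_width: 0.0697
```

View pics/w1v.png

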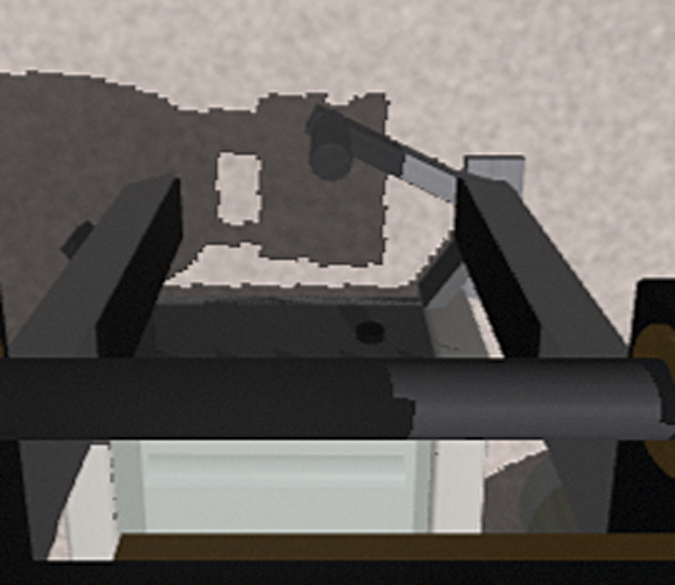

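The knob top is at crop (330,160), between the fingers.

Run:
```python
from h import *
m=model('wrist'); print(p2w(m,130+330.5/2.5-.5,150+160.5/2.5-.5,.052), ctrl.get_obs()['ee_pos'])
```

```text
[ 0.56349578 -0.03691754  0.052     ] [ 0.56046228 -0.03324765  0.11974964]
```

```bash
python3 -m handwheel '[[[0.003,0.004,0.03,0],[0,0,0.03,0],[0,0,0.015,0],[0,0,0,0]]]'; python3 -m handwheel '[[[0,0,0,0],[0,0,0,0],[0,0,0,0],[0,0,0,0],[0,0,0,0],[0,0,0,0]]]' 0.005 8
```

```text
time_s: 3.2
ee_pos: [0.5668, -0.0353, 0.05]
eef_rot: [3.132, -0.006, 0.099]
force: [0.0, 0.1, -0.4]
grip_width: 0.0705
time_s: 3.8
ee_pos: [0.5694, -0.0349, 0.0561]
eef_rot: [3.13, -0.013, 0.1]
force: [-0.9, -0.5, 0.6]
grip_width: 0.0256
```

```bash
python3 -m handwheel '[[[-0.005,0.002,0.009,0],[0,0,0.003,0],[0,0,0,0],[0,0,0,0],[0,0,0,0]]]'
```

```text
time_s: 4.3
ee_pos: [0.5644, -0.0379, 0.0439]
eef_rot: [3.13, -0.014, 0.1]
force: [-2.1, 0.8, 6.3]
grip_width: 0.013
```

```bash
python3 -m handwheel '[[[0.0065,-0.0117,0,0],[0.009,-0.011,0,0],[0,0,0,0]]]'; python3 -m handwheel '[[[0.0113,-0.009,0,0],[0.0128,-0.0065,0,0],[0,0,0,0]]]'
```

```text
time_s: 4.6
ee_pos: [0.5782, -0.0135, 0.0436]
eef_rot: [3.13, -0.015, 0.098]
force: [0.6, 0.9, 6.8]
grip_width: 0.0136
time_s: 4.9
ee_pos: [0.6008, 0.0046, 0.0431]
eef_rot: [3.13, -0.013, 0.099]
force: [0.6, 0.9, 8.3]
grip_width: 0.0138
```

```bash
python3 -m handwheel '[[[0.014,-0.004,0,0],[0.0143,-0.001,0,0],[0.005,0,0,0],[0,0,0,0]]]'
python3 - <<'E'
from h import *
o=ctrl.get_obs();print(o['ee_pos'])
P=np.array([[.5644,-.0379],[.5782,-.0135],[.6008,.0046],o['ee_pos'][:2]])
r=least_squares(lambda c:np.linalg.norm(P-c,axis=1)-.072,[.633,-.061]);print(r.x,r.fun)
E
```

```text
time_s: 5.3
ee_pos: [0.6325, 0.012, 0.0426]
eef_rot: [3.131, -0.011, 0.099]
force: [-0.1, 2.9, 6.8]
grip_width: 0.0139
[0.63248024 0.0120435  0.04259427]
[ 0.63302272 -0.05992572] [ 7.08711132e-05 -1.60743858e-04  1.24010920e-04 -2.87266028e-05]
```

```bash
python3 -m handwheel '[[[0,0,0,0],[0,0,0,0],[0,0,0,0]]]' 0.07 20;  python3 -m handwheel '[[[0,0,-0.045,0],[0,0,-0.045,0],[0,0,-0.05,0],[0,0,-0.05,0],[-0.049,-0.029,0,0],[-0.049,-0.029,0,0],[0,0,0,0],[0,0,0,0]]]' 0.094
python3 - <<'E'
from h import *
im=snap('wrist','w2.png'); m=model('wrist'); print(m['position'],m['attitude'])
cv2.imwrite('pics/w2v.png',cv2.resize(im[:,:,::-1],(800,600),interpolation=cv2.INTER_CUBIC))
E
```

```text
time_s: 5.6
ee_pos: [0.6311, 0.0113, 0.0415]
eef_rot: [3.131, -0.009, 0.099]
force: [-0.8, -0.5, 0.4]
grip_width: 0.0346
time_s: 6.4
ee_pos: [0.5308, 0.0572, 0.2364]
eef_rot: [3.132, -0.01, 0.098]
force: [0.8, -0.2, 0.6]
grip_width: 0.0935
[0.5209769  0.1320898  0.39583945] [-0.26710516 -0.00991308  0.09957269]
```

View pics/w2v.png

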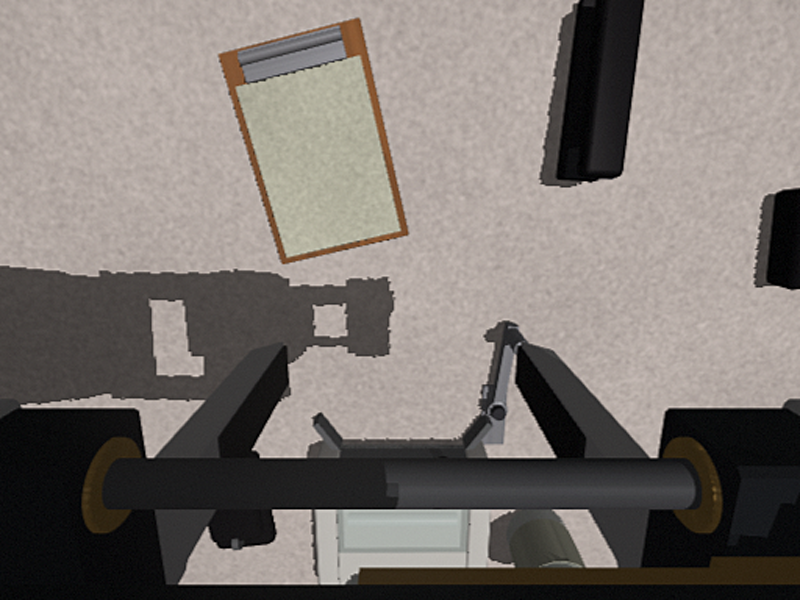

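Run:
```python
from h import *
m=model('wrist'); c=lambda L:[(np.array(p)+.5)/1.5625-.5 for p in L]
b,e=fit(m,[(-.0825,.055,.007),(.0825,.055,.007),(.0825,-.055,.007),(-.0825,-.055,.007)],c([(359,19),(407,234),(286,262),(221,55)]),[.45,.14,-1.25]);print('board',b,e)
C,S=np.cos(b[2]),np.sin(b[2])
g=b[:2]+[-.0685*C,-.0685*S];print('clip centre',g)
L,R=[p2w(m,*p,.02) for p in c([(319,417),(491,420)])];print(L,R,R-L,np.arctan2(*(R-L)[1::-1])-np.pi/2, 'mid',(L+R)/2)
print('pivot',p2w(m,*c([(498,411)])[0],.025))
h=-1.479;Rm=np.array([[np.cos(h),-np.sin(h)],[np.sin(h),np.cos(h)]]);d=np.array([.633,-.0599])-Rm@[-.108,.085];print('dock',d,'guidemid',d+Rm@[-.096,0])
o=ctrl.get_obs();y=o['eef_rot'][2];D=g-o['ee_pos'][:2];print('turn',y-(b[2]+np.pi/2),'shift after turn',D,o['ee_pos'])
```

```text
board [ 0.45833207  0.14434807 -1.24122831] 2.273192493717886
clip centre [0.43616312 0.20916155]
[ 0.47219154 -0.08338596  0.02      ] [ 0.62564565 -0.07191843  0.02      ] [0.1534541  0.01146753 0.        ] -1.4962056071836725 mid [ 0.5489186 -0.0776522  0.02     ]
pivot [ 0.62907911 -0.05988598  0.025     ]
dock [ 0.55825796 -0.17523702] guidemid [ 0.54945789 -0.07964121]
turn -0.23180957214941533 shift after turn [-0.09482227  0.15206163] [0.53098539 0.05709992 0.23629102]
```

```bash
python3 -m handwheel '[[[0,0,0,-0.116],[0,0,0,-0.116],[-0.01,-0.0437,0,0],[-0.01,-0.0437,0,0],[-0.01,-0.0437,0,0],[-0.01,-0.0437,0,0],[0,0,0.045,0],[0,0,0.045,0],[0,0,0.04,0],[0,0,0,0]]]'
python3 - <<'E'
from h import *
im=snap('wrist','w3.png'); m=model('wrist'); print(m['position'],m['attitude'])
cv2.imwrite('pics/w3v.png',cv2.resize(im[:,:,::-1],(800,600),interpolation=cv2.INTER_CUBIC))
E
```

```text
time_s: 7.45
ee_pos: [0.4415, 0.2108, 0.097]
eef_rot: [3.13, -0.006, 0.335]
force: [-0.2, 0.6, 0.4]
grip_width: 0.0937
[0.41549541 0.28229519 0.25923899] [-0.26866697 -0.00959803  0.33648986]
```

View pics/w3v.png

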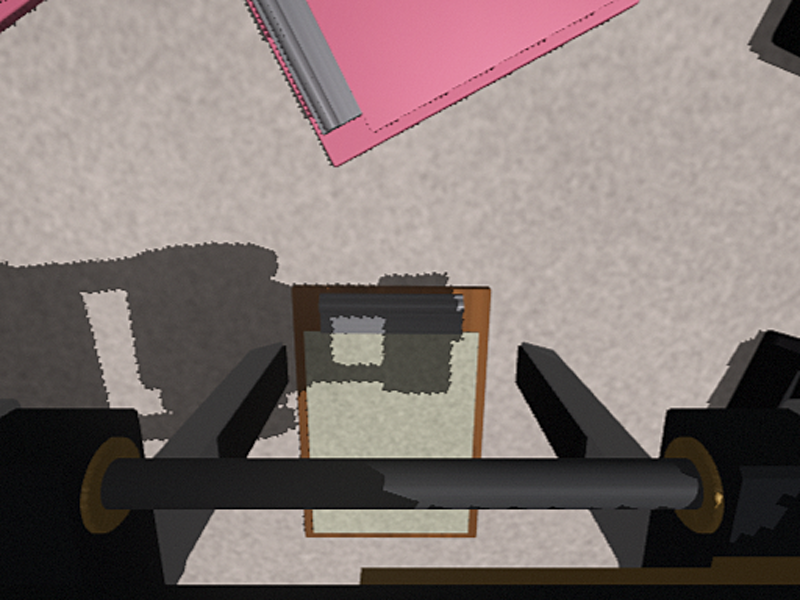

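Run:
```python
from h import *
m=model('wrist'); c=lambda p:(np.array(p)+.5)/1.5625-.5
o=ctrl.get_obs();y=o['eef_rot'][2];e=o['ee_pos'];T=np.array([[np.cos(y),np.sin(y)],[np.sin(y),-np.cos(y)]])
for n,p,z in [('edgeL',(293,288),.007),('edgeR',(490,289),.007),('pL',(308,537),.007),('pR',(474,537),.007),('clipL',(320,314),.013),('clipR',(463,315),.013)]:
  P=p2w(m,*c(p),z);print(n,P,'tool',T@(P[:2]-e[:2]))
print(e,o['eef_rot'])
```

```text
edgeL [0.38135391 0.20506173 0.007     ] tool [-0.06005631 -0.01432992]
edgeR [0.48479342 0.24036551 0.007     ] tool [ 0.04924    -0.01369429]
pL [0.43567363 0.04821251 0.007     ] tool [-0.06027657  0.15165882]
pR [0.5376661  0.08289802 0.007     ] tool [0.04744991 0.15240305]
clipL [0.40013622 0.19758616 0.013     ] tool [-0.04477211 -0.00109918]
clipR [0.47463343 0.22279105 0.013     ] tool [ 0.0338706  -0.00043274]
[0.4427847  0.21125574 0.09977201] [ 3.13028629 -0.00979065  0.33471788]
```

```bash
python3 -m handwheel '[[[-0.006,0,0.03,0],[0,0,0.025,0],[0,0,0.008,0],[0,0,0,0]]]'
```

```text
time_s: 7.9
ee_pos: [0.4446, 0.2099, 0.0429]
eef_rot: [3.131, -0.02, 0.332]
force: [0.0, -0.3, 1.2]
grip_width: 0.0938
```

```bash
python3 -m handwheel '[[[-0.008,-0.002,0.008,0],[0,0,0,0]]]';  python3 -m handwheel '[[[0,0,0,0]]]'
```

```text
time_s: 8.1
ee_pos: [0.4377, 0.2096, 0.0371]
eef_rot: [3.131, -0.024, 0.332]
force: [-0.1, -0.1, 0.3]
grip_width: 0.0941
time_s: 8.2
ee_pos: [0.4381, 0.2098, 0.038]
eef_rot: [3.131, -0.026, 0.332]
force: [-0.4, 0.0, 1.6]
grip_width: 0.0945
```

```bash
python3 -m handwheel '[[[-0.001,0,0.009,0]]]';  python3 -m handwheel '[[[-0.001,0,0.001,0],[-0.001,0,0.001,0],[-0.001,0,0.001,0]]]' 0.07 25
```

```text
time_s: 8.3
ee_pos: [0.4383, 0.2099, 0.0302]
eef_rot: [3.131, -0.029, 0.332]
force: [0.5, 0.3, -0.8]
grip_width: 0.0937
time_s: 8.6
ee_pos: [0.4355, 0.2089, 0.0271]
eef_rot: [3.131, -0.028, 0.332]
force: [-1.6, 0.6, 24.1]
grip_width: 0.0777
```

```bash
python3 -m handwheel '[[[0,0,-0.0015,0],[0,0,0,0]]]'
python3 - <<'E'
from h import *
o=ctrl.get_obs();e=o['ee_pos'];y=o['eef_rot'][2];print(e,y)
h=-1.482;Rm=np.array([[np.cos(h),-np.sin(h)],[np.sin(h),np.cos(h)]]);d=np.array([.633,-.0599])-Rm@[-.108,.085]
# rotate to board heading h: yaw target
yt=h+np.pi/2;print('turn',y-yt)
T=np.array([[np.cos(yt),np.sin(yt)],[np.sin(yt),-np.cos(yt)]])
for bx in(-.20,-.13,-.0175):
  g=d+Rm@[bx-.0685,0];print(bx,g,'tool',T@(g-e[:2]))
E
```

```text
time_s: 8.8
ee_pos: [0.4354, 0.2089, 0.0287]
eef_rot: [3.131, -0.028, 0.332]
force: [0.2, 0.7, -2.7]
grip_width: 0.0773
[0.43537398 0.20885505 0.02869126] 0.33238472948441244
turn 0.24358840268951587
-0.2 [0.53410179 0.09242989] tool [0.0880143  0.12472162]
-0.13 [0.54030937 0.02270567] tool [0.0880143  0.19472162]
-0.0175 [ 0.55028584 -0.0893511 ] tool [0.0880143  0.30722162]
```

```bash
python3 -m handwheel '[[[0,0,0,0.06],[0,0,0,0.06],[0,0,0,0.06],[0,0,0,0.06]]]'; python3 -m handwheel '[[[0.02,0.02,0,0],[0.02,0.02,0,0],[0.02,0.02,0,0]]]'
```

```text
time_s: 9.2
ee_pos: [0.4349, 0.2086, 0.0277]
eef_rot: [3.138, -0.029, 0.085]
force: [0.9, -0.2, -1.4]
grip_width: 0.0777
time_s: 9.5
ee_pos: [0.4986, 0.154, 0.0285]
eef_rot: [3.138, -0.025, 0.086]
force: [-0.6, 1.3, -1.0]
grip_width: 0.0773
```

```bash
python3 -m handwheel '[[[0.01,0.02,0,0],[0.01,0.02,0,0],[0.01,0.02,0,0],[0,0.004,0,0]]]'
python3 - <<'E'
from h import *
m=model('wrist');im=snap('wrist','w4.png');o=ctrl.get_obs();print(o['ee_pos'],o['eef_rot'])
cv2.imwrite('pics/w4v.png',cv2.resize(im[150:384,100:420,::-1],None,fx=2.5,fy=2.5,interpolation=cv2.INTER_CUBIC))
E
```

```text
time_s: 9.9
ee_pos: [0.5362, 0.0888, 0.028]
eef_rot: [3.138, -0.023, 0.084]
force: [-0.5, 1.4, -1.5]
grip_width: 0.0773
[0.53556201 0.08904079 0.02782901] [ 3.13788863 -0.02253688  0.08433942]
```

View pics/w4v.png

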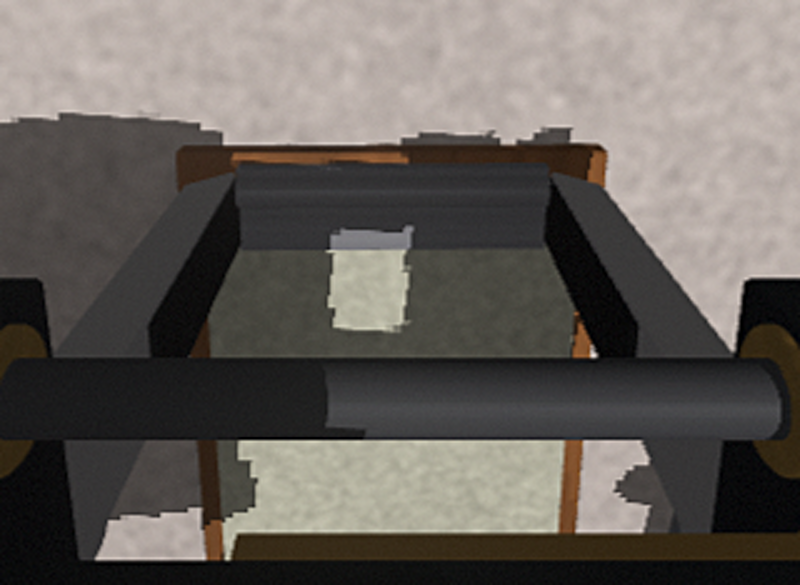

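```bash
python3 -m handwheel '[[[-0.0015,0.015,0,0],[0,0.015,0,0],[0,0.015,0,0],[0,0.012,0,0]]]'
```

```text
time_s: 10.35
ee_pos: [0.5373, 0.0326, 0.0273]
eef_rot: [3.139, -0.021, 0.087]
force: [-0.2, 2.1, -1.5]
grip_width: 0.0776
```

```bash
python3 -m handwheel '[[[0.0018,0.01,0,0],[0,0.012,0,0],[0,0.012,0,0]]]'; python3 -m handwheel '[[[0,0.012,0,0],[0,0.012,0,0],[0,0.012,0,0]]]'
```

```text
time_s: 10.65
ee_pos: [0.5424, -0.0037, 0.0275]
eef_rot: [3.139, -0.021, 0.087]
force: [-0.2, 0.5, -1.4]
grip_width: 0.0773
time_s: 10.95
ee_pos: [0.5457, -0.0429, 0.0276]
eef_rot: [3.139, -0.021, 0.087]
force: [-0.8, 0.6, -1.5]
grip_width: 0.0774
```

```bash
python3 -m handwheel '[[[0,0.012,0,0],[0,0.012,0,0],[0,0.01,0,0]]]'; python3 -m handwheel '[[[0,0.005,0,0],[0,0.005,0,0]]]'
```

```text
time_s: 11.25
ee_pos: [0.5488, -0.0802, 0.0276]
eef_rot: [3.139, -0.021, 0.087]
force: [-0.6, 0.8, -1.7]
grip_width: 0.0778
time_s: 11.45
ee_pos: [0.5497, -0.0918, 0.0276]
eef_rot: [3.139, -0.021, 0.086]
force: [-0.2, 0.8, -2.1]
grip_width: 0.0773
```

Still no contact with the stop, so I continue in small steps.

```bash
python3 -m handwheel '[[[0,0.003,0,0],[0,0.002,0,0]]]'; python3 -m handwheel '[[[0,0.003,0,0],[0,0.003,0,0]]]'
```

```text
time_s: 11.65
ee_pos: [0.549, -0.094, 0.0272]
eef_rot: [-3.138, -0.017, 0.085]
force: [-3.4, 20.1, 7.7]
grip_width: 0.0776
time_s: 11.85
ee_pos: [0.5486, -0.0945, 0.0273]
eef_rot: [-3.129, -0.015, 0.085]
force: [-5.4, 24.1, 7.1]
grip_width: 0.0773
```

```bash
python3 -m handwheel '[[[0,0,0,0],[0,0,0,0],[0,0,0,0]]]' 0.086; python3 -m handwheel '[[[0,0,-0.01,0],[0,0,-0.03,0],[0,0,-0.045,0],[0,-0.03,-0.045,0],[0,-0.04,-0.045,0],[0,-0.04,0,0],[0,-0.04,0,0],[0,0,0,0]]]'
python3 - <<'E'
from h import *
m=model('wrist');im=snap('wrist','w5.png');o=ctrl.get_obs();print(o['ee_pos'],o['eef_rot'])
cv2.imwrite('pics/w5v.png',cv2.resize(im[:,:,::-1],(800,600),interpolation=cv2.INTER_CUBIC))
E
```

```text
time_s: 12.15
ee_pos: [0.5489, -0.0937, 0.0277]
eef_rot: [-3.129, -0.015, 0.087]
force: [-0.1, 0.2, 0.5]
grip_width: 0.0859
time_s: 12.95
ee_pos: [0.5342, 0.0467, 0.2059]
eef_rot: [-3.129, -0.021, 0.082]
force: [0.8, -1.3, 0.2]
grip_width: 0.0862
[0.53434944 0.04497206 0.20567157] [-3.12976057 -0.02077342  0.08130858]
```

View pics/w5v.png

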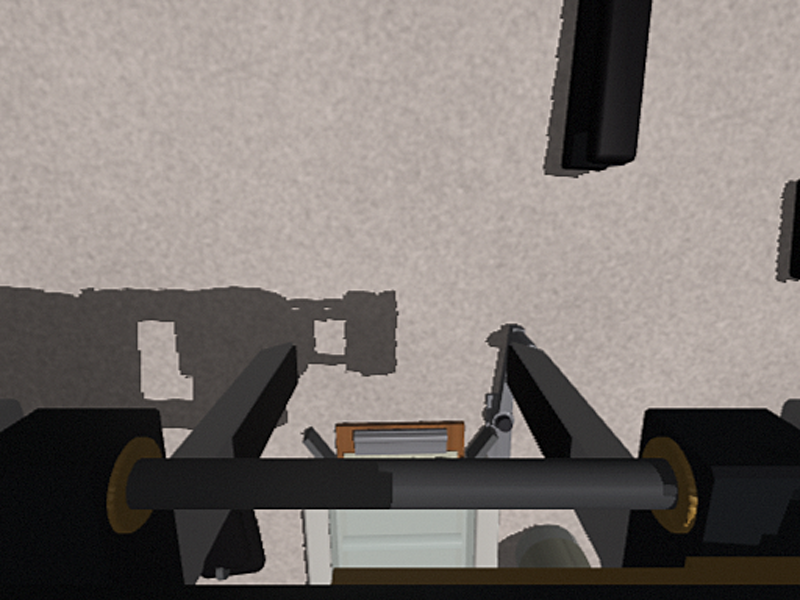

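```bash
python3 - <<'E'
from h import *
m=model('wrist'); c=lambda p:(np.array(p)+.5)/1.5625-.5
h=-1.482;Rm=np.array([[np.cos(h),-np.sin(h)],[np.sin(h),np.cos(h)]]);d=np.array([.633,-.0599])-Rm@[-.108,.085]
for n,p,z in[('eL',(336,424),.007),('eR',(464,422),.007),('gL',(304,432),.02),('gR',(496,430),.02)]:print(n,Rm.T@(p2w(m,*c(p),z)[:2]-d))
E
python3 -m handwheel '[[[0.048,0.02,0,0],[0.047,0.02,0,0],[0,0,0.04,0],[0,0,0.04,0],[0,0,0,0]]]' 0.06
```

```text
eL [-0.09677554 -0.05701063]
eR [-0.09679821  0.05156812]
gL [-0.09710905 -0.0816106 ]
gR [-0.09617622  0.07609067]
time_s: 13.5
ee_pos: [0.6366, 0.0073, 0.1277]
eef_rot: [-3.132, -0.025, 0.079]
force: [0.3, -1.0, -0.7]
grip_width: 0.06
```

```bash
python3 -m handwheel '[[[-0.006,-0.005,0.03,0],[0,0,0.025,0],[0,0,0,0]]]'
```

```text
time_s: 13.8
ee_pos: [0.6327, 0.0094, 0.0763]
eef_rot: [-3.133, -0.028, 0.076]
force: [-0.4, -0.5, 0.2]
grip_width: 0.0598
```

```bash
python3 -m handwheel '[[[-0.001,-0.002,0.028,0]]]'; python3 -m handwheel '[[[-0.0005,0,0.002,0],[-0.0005,0,0.001,0],[-0.0005,0,0.001,0],[-0.0005,0,0.001,0],[0,0,0.001,0],[0,0,0.001,0]]]' 0.005 8
```

```text
time_s: 13.9
ee_pos: [0.635, 0.0108, 0.0538]
eef_rot: [-3.134, -0.035, 0.075]
force: [0.7, 0.2, -0.3]
grip_width: 0.06
time_s: 14.5
ee_pos: [0.6349, 0.0092, 0.0546]
eef_rot: [-3.135, -0.04, 0.075]
force: [-16.5, -0.8, 9.9]
grip_width: 0.016
```

```bash
python3 -m handwheel '[[[-0.0015,-0.001,0.004,0],[0,0,0.004,0]]]' 0.005 5
```

```text
time_s: 14.7
ee_pos: [0.6336, 0.01, 0.0482]
eef_rot: [-3.135, -0.04, 0.075]
force: [-4.2, -0.0, 7.4]
grip_width: 0.0142
```

```bash
python3 -m handwheel '[[[-0.009,0,0,0],[-0.009,0.001,0,0],[-0.0139,0.0039,0,0]]]' 0.005 10; python3 -m handwheel '[[[-0.0128,0.0065,0,0],[-0.0113,0.009,0,0]]]'
```

```text
time_s: 15.0
ee_pos: [0.6025, 0.0034, 0.048]
eef_rot: [-3.135, -0.044, 0.076]
force: [2.9, 0.9, 6.1]
grip_width: 0.0139
time_s: 15.2
ee_pos: [0.5786, -0.0137, 0.048]
eef_rot: [-3.135, -0.047, 0.077]
force: [3.0, 0.3, 2.2]
grip_width: 0.0138
```

```bash
python3 -m handwheel '[[[-0.0092,0.0109,0,0],[-0.0069,0.0127,0,0]]]'; python3 -m handwheel '[[[-0.0043,0.0137,0,0],[-0.001,0.007,0,0]]]'
```

```text
time_s: 15.4
ee_pos: [0.5632, -0.0393, 0.048]
eef_rot: [-3.135, -0.048, 0.078]
force: [3.7, 1.6, 1.6]
grip_width: 0.0143
time_s: 15.6
ee_pos: [0.5589, -0.063, 0.048]
eef_rot: [-3.135, -0.049, 0.077]
force: [3.2, 2.5, 1.1]
grip_width: 0.0141
```

```bash
python3 -m handwheel '[[[0.0005,0.003,0,0],[0,0.001,0,0]]]'; python3 -m handwheel '[[[0,0.002,0,0],[0,0.001,0,0]]]'
```

```text
time_s: 15.8
ee_pos: [0.5591, -0.0688, 0.0478]
eef_rot: [-3.135, -0.046, 0.076]
force: [-0.8, 2.2, 6.2]
grip_width: 0.0142
time_s: 16.0
ee_pos: [0.5594, -0.0725, 0.0478]
eef_rot: [-3.135, -0.045, 0.075]
force: [-1.8, 6.8, 6.8]
grip_width: 0.0139
```

```bash
python3 -m handwheel '[[[0,0.002,0,0],[0,0.001,0,0]]]'
```

```text
time_s: 16.2
ee_pos: [0.5595, -0.074, 0.0475]
eef_rot: [-3.131, -0.043, 0.074]
force: [-2.0, 10.4, 8.2]
grip_width: 0.0144
```

Resistance is rising against a stop, so I release, retreat and look.

```bash
python3 -m handwheel '[[[0,0,0,0],[0,0,0,0],[0,0,0,0]]]' 0.05; python3 -m handwheel '[[[0,0,-0.02,0],[0,0,-0.045,0],[0,0,-0.045,0],[0,-0.03,-0.045,0],[0,-0.04,-0.02,0],[0,-0.045,0,0],[0,0,0,0]]]' 0.094
python3 - <<'E'
from h import *
m=model('wrist');im=snap('wrist','w6.png');o=ctrl.get_obs();print(o['ee_pos'],o['eef_rot'])
cv2.imwrite('pics/w6v.png',cv2.resize(im[190:310,150:350,::-1],None,fx=4,fy=4,interpolation=cv2.INTER_CUBIC))
E
```

```text
time_s: 16.5
ee_pos: [0.5592, -0.0745, 0.0464]
eef_rot: [-3.131, -0.041, 0.074]
force: [-0.4, 0.5, -0.1]
grip_width: 0.0348
time_s: 17.2
ee_pos: [0.5431, 0.0369, 0.2239]
eef_rot: [-3.13, -0.037, 0.069]
force: [0.2, -0.0, -0.4]
grip_width: 0.0903
[0.54339068 0.03507676 0.22391353] [-3.13016988 -0.03731923  0.06879727]
```

View pics/w6v.png

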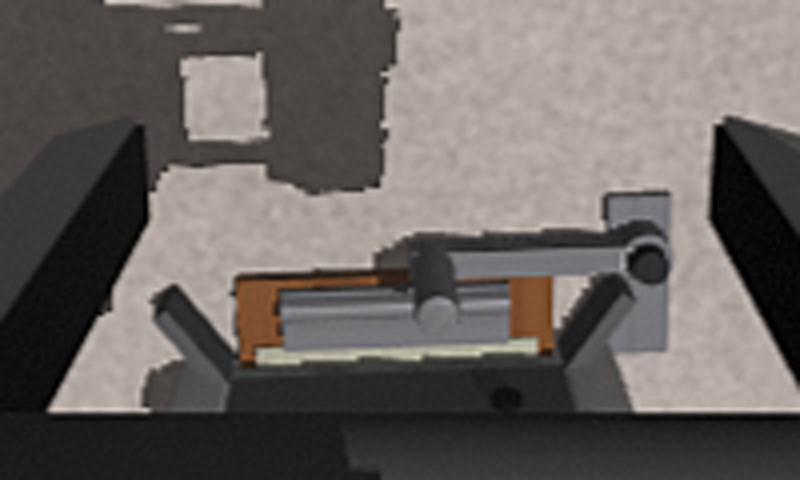

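Run:
```python
from h import *
m=model('wrist'); q=lambda p,z:p2w(m,150+(p[0]+.5)/4-.5,190+(p[1]+.5)/4-.5,z)[:2]
k=q((436,313),.052);piv=np.array([.633,-.0599]);v=k-piv
print('knob',k,v,np.hypot(*v),'heading dev: bar',np.arctan2(-v[1],-v[0]))
b1,b2=q((455,250),.018),q((610,248),.018);print('bar edge',np.arctan2(*(b2-b1)[::-1]))
b1,b2=q((455,276),.018),q((615,274),.018);print('bar edge2',np.arctan2(*(b2-b1)[::-1]))
e1,e2=q((237,277),.007),q((552,272),.007);print('board edge',e1,e2,np.arctan2(*(e2-e1)[::-1]))
f1,f2=q((236,374),.055),q((565,366),.055);print('front',f1,f2,np.arctan2(*(f2-f1)[::-1]))
g1,g2=q((165,292),.02),q((628,287),.02);print('guides',g1,g2,np.arctan2(*(g2-g1)[::-1]))
```

```text
knob [ 0.55855434 -0.07053368] [-0.07444566 -0.01063368] 0.07520127445339968 heading dev: bar 0.14187847356782135
bar edge 0.06693117506420436
bar edge2 0.06561092835428824
board edge [ 0.49311595 -0.08439577] [ 0.601205  -0.0768857] 0.0693689002614408
front [ 0.4987019  -0.09248291] [ 0.59938548 -0.08486421] 0.07552583460038167
guides [ 0.47094312 -0.08447274] [ 0.62494774 -0.07470948] 0.0633111447191043
```

Run:
```python
from h import *
snap('scene','s1.png'); print(ctrl.hand_in(), ctrl.get_obs()['time_s'])
a=cv2.imread('pics/s0.png').astype(int);b=cv2.imread('pics/s1.png').astype(int)
for n,(u,v) in dict(tape=(165,187),sanit=(147,235),mouse=(203,177),stapler=(312,271),radio=(410,285)).items():
  print(n,np.abs(a-b)[v-8:v+9,u-8:u+9].mean())
```

```text
the job is handed in; nothing more can be done
the job is handed in; nothing more can be done
```

The clipboard is in the dock and pushed against the slot's back stop, the latch is swung shut behind it, and the job is handed in at about 17 s. I gripped the latch knob and swung it to about 1.65 rad. I then pinched the clipboard's clip, turned the board into line and slid it along the desk plain end first. Finally I gripped the knob again, swung the latch shut and drew the arm clear.

**Clipboard:** It stopped hard, with the push force rising to about 24 N. In the wrist picture its clip end lies at about dock x = -97 mm, where -100 is expected. It stands within about 3 mm of the slot's centre line, and within about 0.01 rad of the dock's front edge.

**Latch:** The bar is parallel to the clipboard's end edge within about 0.005 rad, and it met rising resistance of about 10 N when pushed shut.

**Checks that disagreed or are missing:**
- The gripper went about 5 mm further than I predicted, both when the clipboard reached the stop and when the latch shut.
- The latch angle taken from the knob's position came out about 0.05 to 0.07 rad away from the angle of the bar's edges. I trusted the edges.
- My before-and-after comparison of the bystanders gave no numbers, because the script ended at the hand-in. I saw no contact with any of them in the forces or the pictures.

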